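Power up and set the height of the class camera stand

ROBOT

A 6-joint arm with a two-finger parallel gripper is mounted at the origin on the work surface. World frame = base frame: x ahead of the robot, y to its left, z up, the work surface at z = 0. Lengths are in mm, angles in degrees, forces in N, time in s.
With the tool pointing down it reaches from about 325 to 775 mm from the base axis. Payload 9.3 kg.
Tool frame: the origin (TCP) lies on the centre line of the jaws, within the pads' length; the fingertips stand 25 mm ahead of it and the grasp point (between the pads) lies 6 mm ahead of it (r.nose_length is the distance from the TCP to the fingertips, in mm); z points along the fingers, y is the direction in which the jaws open and shut (so a half turn about z gives the same grasp; the last joint's range is limited). The gripper opens to 85 mm and grips with 20 to 120 N. Pads are 22 mm wide; open, the fingers measure 114 mm over their backs; the gripper's body (76 mm by 85 mm) begins 54 mm behind the grasp point. The pads swing forward as they close: fully open they stand 13 mm farther back than shut.
Start: joints at [65.627, 14.817, 1.232, 76.415, 0, 81.257], TCP at [148.187, 529.658, 256.279] pointing down, gripper open.
Joint ranges: [-174.27, 174.27], [-52.1, 104.24], [-59.71, 78.15], [-110.17, 111.67], [-87.03, 83.33], [-180, 180]. Speed limits (degrees/s): [127.2, 127.2, 159.86, 180, 180, 180].

INTERFACE

Orientations are given as [roll, pitch, yaw] about the fixed x, y, z axes, in that order (R = Rz(yaw) Ry(pitch) Rx(roll)).
In Python, from station import readout, cams, r gives the robot as it stands. The module is installed in compiled form; this text tells all that it offers.
- The arm moves only by the shell command python3 -m crank 'ROWS' [FORCE]. ROWS is JSON, a list of rows, each a list of 5 numbers: the shift along the world's x, y, z in mm, then the turn about the world's z in rad, then the finger opening in mm, from 0 to 85.4. In form: [[tx, ty, tz, roll, hand], ...]. A call has 1 to 12 rows; each row shifts and turns the commanded pose from where the row before left it; what a row does not reach is not made up. A row lasts 1/12 s, in which the tool goes at most 41.7 mm and 7.16 degrees, less where a joint would pass 70% of its speed; a pose out of reach is approached as far as the arm can. A call is refused whole if a number of a shift passes 41.7 or a number of a turn 0.125, either way. A call with a gripper value outside its range is refused whole. The fingers move at their own pace and stop on an object; FORCE is the grip in N (left out, the last holds). Time passes only in rows, so rows that do not move let the fingers close. It gives the time, the measured TCP pose, the force and the opening at its end, in the units of the state.
- readout.state(): the state, without advancing time (a new reading comes with each control period).
- cams.get_image(name): name is "scene" or "top"; returns the picture (384x512x3 uint8, red, green, blue); there is no depth.
- cams.camera_params(name): a dict with "fx", "fy", "cx", "cy" (pixels), "k1" (the pictures are not rectified: a ray, as slopes to the right and down, at radius r is drawn at 1 + k1 r^2 times it, then the intrinsics apply), "world_to_cam" (4x4, takes a point from world to camera coordinates). Camera axes: x right, y down, z forward; pixel columns grow to the right and rows downward; lengths in mm; the calibration is good to about 2 mm. A picture is of the moment at which its call begins. camera_params takes no time and is no camera call.
- r.finish_job(): hands the job in, once; it reports no verdict.
The state is a dict: "clock": time; "qpos": joint angles; "qd": joint speeds; "joint_efforts": joint torques, N m; "eef_pos": TCP position; "eef_rot": TCP orientation; "ft_force": force on the tool from outside, world axes, zero at the start; "torque": the same for the moment, N m; "gripper_width": finger opening in mm.
Only numpy, scipy, OpenCV 4.12 (cv2) and the standard library are available. Lean on these libraries where they do the work, as an engineer would, in place of code of your own. Each camera call takes 0.05 s, during which the arm holds its last target. There are 200 camera calls.

TASK

Get the baking-class camera stand ready: slide the battery pack along its shoe, fully home until the brass catch springs up behind it, and let go of the pack. Then take the telescopic leg by the red cam lever on its head, raise it until the black line on the white collar is level with the orange pointer (leave the pointer as set), and, keeping it at that mark, slide the cam lever fully closed. Finish still holding the leg there by the lever, and leave the bowl, jar and cup alone.

Things in the scene. Friction and masses are not known exactly. Their poses are not given: they have to be found in the camera images.
- pack_centre (a point): Centre (28.5 mm above the underside) of the loose battery pack, about 130 to 250 g. Grey foot 56 (x) x 52 (y) x 5 mm, black body 52 x 38 mm up to 27 mm, blue grip fin 40 (x) x 16 (y) mm from 27 to 57 mm above the underside. Grip the fin across y, finger tips just above the body's top. x: direction of insertion (either way round fits), z up. Starts on the table.
- pack: The same battery pack; origin at the centre of its underside.
- stand: Base plate of the camera stand, dark steel, 190 (x) x 280 (y) x 12 mm, fixed; origin at the centre of its underside, x the direction of insertion, z up. In its frame: shoe along y = -80 mm; telescopic tube (radius 20 mm, top at z = 105 mm) at x 0, y +85 mm; white scale post (6 x 20 mm, top at z = 210 mm) at x +78, y +85 mm.
- shoe_entry (a point): The pack's centre when it stands on the base plate in front of the shoe, ready to slide in along +x (axes as the stand's). Aluminium channel 56 mm wide, its lips 8 to 14 mm above the plate overhang the foot (43 mm between them), so the pack cannot go in from above. Lips begin 43 mm beyond this point, 3 mm clear of the foot's top, after a flared mouth 8 mm high.
- shoe_home (a point): Where the pack's centre is when fully home: 85 mm along +x from shoe_entry. The pack then has about 1 mm to the end stop. Axes as the stand's.
- catch (a joint): Depression (m) of the sprung brass dome (20 mm wide, standing 2 mm out of the shoe's floor, 39 mm before shoe_home): 0 is up. The pack's foot presses it down about 2 mm while passing over (a push of 5 to 12 N starts it); it springs up behind the foot when the pack is home.
- leg: Telescopic leg with the head and lever it carries, 340 g: steel rod 24 mm thick, white collar (38 mm wide, 10 tall), black head 36 (x) x 66 (y) x 16 mm starting 36 mm above the collar's middle. Origin on the rod's axis at the collar's middle; axes as the stand's. Slides only up and down, 80 mm; starts at the bottom and sinks back when let go (even with the cam closed).
- leg_index (a point): The black line round the middle of the leg's white collar, on the leg's axis. To be level with pointer_tip.
- pointer_tip (a point): Tip of the orange pointer on the white scale post, 36 mm from the leg's axis on the stand's +x side, set 30 to 65 mm above the lowered collar line. Stiff (8 N); leave it as set.
- lever_grip (a point): Middle of the red cam lever's upright grip fin, 22 (x) x 14 (y) mm, from 17 mm below to 17 mm above this point, on a red foot 28 x 30 mm. 75.5 mm above leg_index. Grip it across y from above, finger tips just above the foot. Axes as the stand's. The leg's head carries the lever, which slides on it along the stand's y.
- lever (a joint): Travel (m) of the cam lever along the stand's +y (away from the shoe): about 0 is open (starts 0 to 0.003), 0.024 is fully closed against its stop. Friction about 4 N; stays where it is left.
- bowl_centre (a point): Bystander: steel mixing bowl, 150 mm across, 70 mm tall; point at its centre, half-way up.
- jar: Bystander: glass jar 80 mm across with steel lid ring, 110 mm tall, a turquoise spatula handle standing up to 206 mm; origin at the centre of its underside.
- cup: Bystander: paper cup, 76 mm across, 60 mm tall; origin at the centre of its underside.
Things that resemble listed ones, but are neither listed nor needed, are in the scene too. Of the things like the pack, leave any that is pink; of the rest the larger one is meant.

How it is judged (in metres and radians):
On the way, in this order (a step that is already met when the one before it is completed fails the run):
1. the pack is slid fully home, the catch is up behind it and the fingers have let it go (x of pack_centre in the frame of shoe_home between -0.0035 and 0.0035 m and y of pack_centre in the frame of shoe_home between -0.005 and 0.005 m and z of pack_centre in the frame of shoe_home between -0.004 and 0.004 m and value of joint catch below 0.001 m and contact force between the fingers and pack below 0.1 N), for 0.2 s.
2. the leg is held with its line level with the pointer, the lever still open (z of leg_index in the frame of pointer_tip between -0.005 and 0.005 m and contact force between the fingers and leg above 1.5 N and value of joint lever below 0.01 m), for 0.2 s.
3. the cam lever is fully closed with the leg held at the mark (z of leg_index in the frame of pointer_tip between -0.005 and 0.005 m and contact force between the fingers and leg above 1.5 N and value of joint lever above 0.0205 m), for 0.2 s.
At the end, for the whole second after the job is handed in: Pack released in the shoe within 3.5 mm of home with the catch up (less than 1 mm down); leg held at rest by the fingers (more than 1.5 N) with its line within 5 mm of the pointer's height; lever closed at least 20.5 of its 24 mm; bystanders within 30 mm of their places (all of step 1 and all of step 3 and linear speed of each of leg, pack below 0.01 m/s and distance of each of bowl_centre, jar, cup from where it was at the start of the episode below 0.03 m); the arm keeps its last pose, push and grip.
It fails at once if the lever is slid past 14 mm while the leg is more than 10 mm off the mark (value of joint lever above 0.014 m and (z of leg_index in the frame of pointer_tip below -0.01 m or z of leg_index in the frame of pointer_tip above 0.01 m)).
It fails at once if the pointer is moved by more than 6 mm (distance of pointer_tip from where it was at the start of the episode above 0.006 m).
It fails at once if the bowl, jar or cup is pushed more than 30 mm or tipped (distance of any of bowl_centre, jar, cup from where it was at the start of the episode above 0.03 m or angle between any of jar, cup, bowl_centre's own z axis and vertical above 0.5 rad).
It also fails if it takes over 56 s, if anything falls off the work surface, if the arm or the gripper's body presses on something with over 40 N, if the wrist force passes 120 N, or if a joint passes its speed limit or range.

## Working session

There is one attempt and no reset: what is moved stays moved. The work goes in short steps, Python scripts to look and compute and a shell command to move; the robot and the scene stay as the last step left them, time stands still between calls to the robot, and variables do not carry over. Pictures are saved under pics/ and viewed, about 8 in all and at most 12, crops included, and the job is handed in when it is done.

```bash
mkdir -p pics; cat > h.py <<'E'
import numpy as np, cv2
from station import readout, cams, r
def K(n):
    p=cams.camera_params(n); return p,np.array([[p['fx'],0,p['cx']],[0,p['fy'],p['cy']],[0,0,1.]]),np.array([p['k1'],0,0,0,0.]),np.array(p['world_to_cam'])
def proj(n,P):
    p,k,d,T=K(n); return cv2.projectPoints(np.array(P,float).reshape(-1,3),cv2.Rodrigues(T[:3,:3])[0],T[:3,3],k,d)[0][:,0]
def at(n,uv,z):
    p,k,d,T=K(n); q=cv2.undistortPoints(np.array(uv,float).reshape(-1,1,2),k,d)[:,0]
    R=T[:3,:3];c=-R.T@T[:3,3]; ray=np.c_[q,np.ones(len(q))]@R
    return c+ray*((z-c[2])/ray[:,2])[:,None]
def snap(n,name,crop=None,s=1):
    im=cams.get_image(n)[:,:,::-1].copy()
    if crop: a,b,c,d=crop; im=im[b:d,a:c]
    cv2.imwrite('pics/'+name,cv2.resize(im,None,fx=s,fy=s,interpolation=cv2.INTER_CUBIC)); return im
E
python3 - <<'E'
from h import *
snap('top','top0.png',None,1.55);snap('scene','sc0.png',None,1.55)
for n in('top','scene'):
    p,k,d,T=K(n);print(n,k[0],k[1],d[0],-T[:3,:3].T@T[:3,3],T[:3,:3].round(2).tolist())
print(readout.state())
E
```

```text
top [490.04121356   0.         251.10826629] [  0.         490.04121356 194.03971932] -0.032038946680709064 [ 369.8646652    -3.66061379 1309.56799975] [[-0.01, -1.0, 0.0], [-0.98, 0.01, -0.17], [0.17, -0.0, -0.98]]
scene [437.68571298   0.         258.76428896] [  0.         437.68571298 196.01397216] -0.12048861087490934 [1490.81329237  -76.75898098 1104.71932727] [[0.1, 1.0, 0.01], [0.72, -0.07, -0.69], [-0.68, 0.07, -0.73]]
{'clock': 0.1, 'qpos': array([6.56256768e+01, 1.48486925e+01, 1.19287504e+00, 7.64140081e+01,
       1.45497015e-03, 8.12576370e+01]), 'qd': array([-0.10261815, -0.01253284,  0.19691466, -0.07900815,  0.04432017,
        0.03483642]), 'joint_efforts': array([ 5.94493555e-03, -5.56691551e+01,  3.45071232e+01,  1.15882186e-02,
       -1.50834776e-04,  3.16469129e-05]), 'eef_pos': array([148.09971336, 529.46018209, 255.70716397]), 'eef_rot': array([-1.79931207e+02, -1.20509620e-02,  1.64368032e+02]), 'ft_force': array([ 0.15141665,  0.36607736, -0.3401592 ]), 'torque': array([-0.06498637, -0.04531211,  0.01499051]), 'gripper_width': 85.38486816232825}
```

View pics/top0.png

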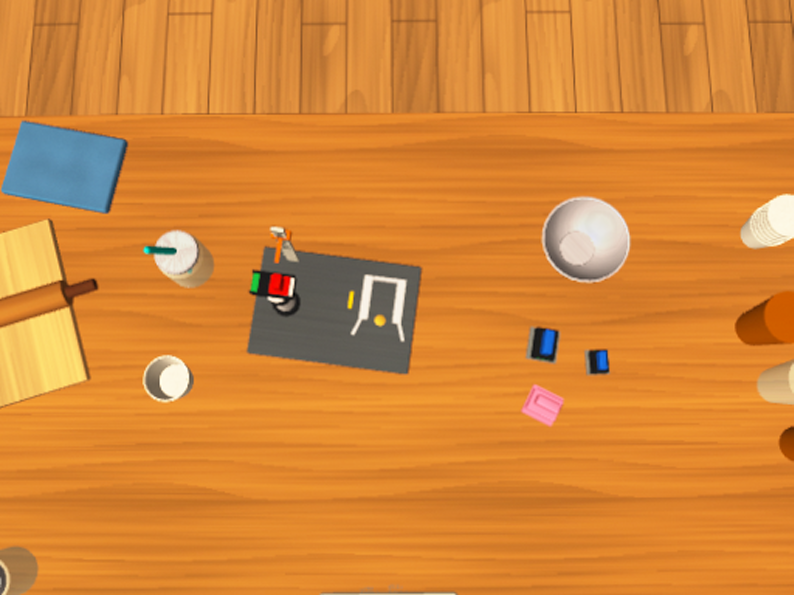

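View pics/sc0.png

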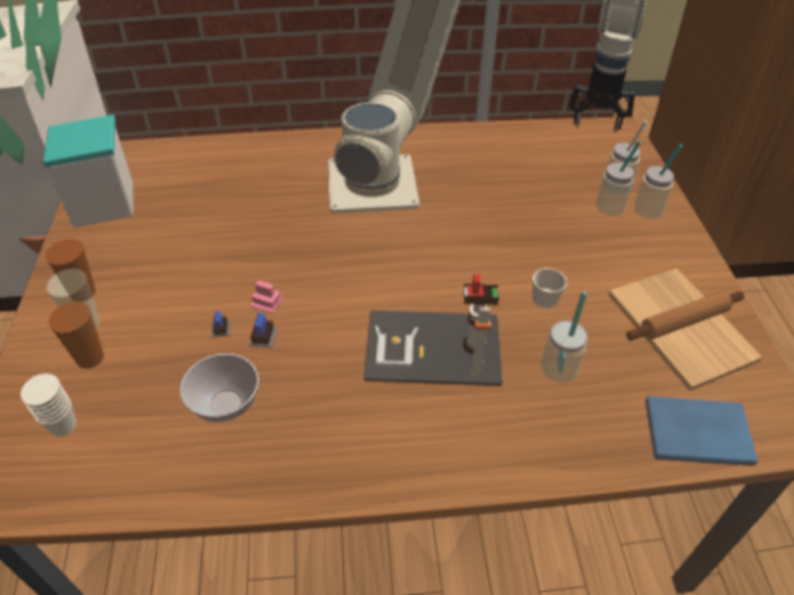

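Top view: stand corners (shown at 1.55x) are about (267,248), (421,267), (407,373), (248,352), with the shoe mouth opening towards the robot. The larger blue pack is at (543,344), with the bowl at (586,240), jar at (178,255) and cup at (168,380). Next I'll fit the stand pose and crop closer.

```bash
python3 - <<'E'
from h import *
im=cams.get_image('top')[:,:,::-1].copy(); sc=cams.get_image('scene')[:,:,::-1].copy()
cv2.imwrite('pics/t.ppm',im);cv2.imwrite('pics/s.ppm',sc)
C=at('top',np.array([[267,248],[421,267],[407,373],[248,352]])/1.55,12)
print(C.round(1))  # +x+y, +x-y, -x-y, -x+y
loc=np.array([[95,140],[95,-140],[-95,-140],[-95,140]])
c=C[:,:2].mean(0); m=np.sum((C[:,0]-c[0]+1j*(C[:,1]-c[1]))*np.conj(loc@[1,1j])); print('stand',c,np.degrees(np.angle(m)),abs(m)/np.sum(loc**2))
hsv=cv2.cvtColor(im,cv2.COLOR_BGR2HSV)
b=cv2.inRange(hsv,(105,150,40),(130,255,255)); n,l,s,ce=cv2.connectedComponentsWithStats(b)
for i in range(1,n):
  if s[i,4]>30:
    rr=cv2.minAreaRect(np.argwhere(l==i)[:,::-1].astype(np.float32)); print(s[i],ce[i],rr, at('top',[ce[i]],57).round(1))
A=cv2.resize(im[150:250,150:280],None,fx=5,fy=5,interpolation=2)[:, :]
B=cv2.resize(im[200:280,330:400],None,fx=5,fy=5,interpolation=2)
cv=np.zeros((500,1000,3),np.uint8);cv[:,:650]=A;cv[:400,650:]=B
cv2.imwrite('pics/c1.png',cv2.resize(cv,None,fx=.8,fy=.8))
D=cv2.resize(sc[170:260,220:340],None,fx=6,fy=6,interpolation=2); cv2.imwrite('pics/c2.png',D)
E
```

```text
[[694.4 207.2  12. ]
 [658.7 -63.   12. ]
 [473.7 -36.7  12. ]
 [511.1 235.8  12. ]]
stand [584.48511026  85.82300579] -7.936304770135257 0.9784336663478904
[348 213  11  17 139] [352.78417266 220.79856115] ((352.79998779296875, 220.8999786376953), (8.626703262329102, 16.54629898071289), 8.130102157592773) [[ 519.6 -268.4   57. ]]
[384 226   8  13  86] [387.98837209 232.23255814] ((387.5, 232.0), (12.0, 7.0), 90.0) [[ 489.5 -357.9   57. ]]
```

View pics/c1.png

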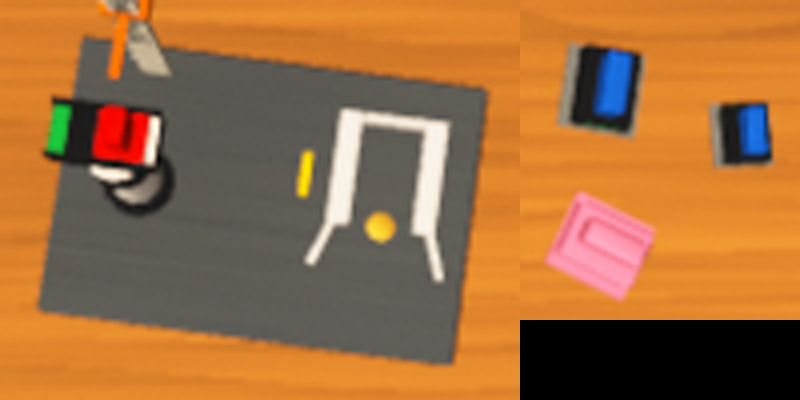

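View pics/c2.png

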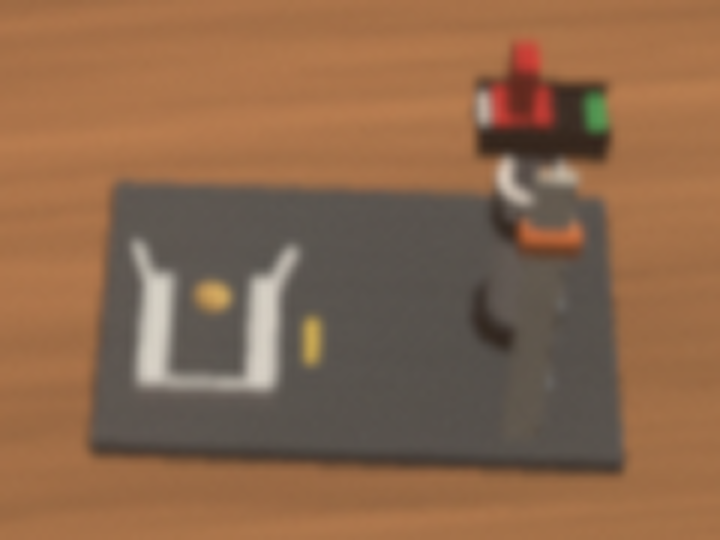

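Crops: the dome is at (380,227), the lip starts are at about (340,222) and (425,234), and the yellow mark lies flat. The red lever is at the white (open) end of the head, with the orange pointer on the post's inner side. I'll fit the stand jointly over both views and the pack from the bright fin top.

```bash
python3 - <<'E'
from h import *
from scipy.optimize import least_squares
t=lambda L:np.array(L)/4+150-.4
s=lambda L:np.array(L)/6+[220,170]-.4
tp=t([[83,37],[487,90],[452,363],[38,310]]); sp=s([[622,460],[93,443],[118,183],[606,200]])
loc=np.array([[95,140],[95,-140],[-95,-140],[-95,140]])
def W(q,P):
    P=np.atleast_2d(P);a=q[2];c,d=np.cos(a),np.sin(a);return np.c_[q[0]+c*P[:,0]-d*P[:,1],q[1]+d*P[:,0]+c*P[:,1],P[:,2]]
P=np.c_[loc,[12]*4]
def f(q,cs): return np.concatenate([(proj(n,W(q,P))-o).ravel() for n,o in cs])
for cs in([('top',tp)],[('scene',sp)],[('top',tp),('scene',sp)]):
    o=least_squares(f,[584,86,-.138],args=(cs,),x_scale=[1,1,.01]);print(o.x,np.degrees(o.x[2]),o.fun.round(1))
q=o.x
inv=lambda w:(np.array([[np.cos(q[2]),np.sin(q[2])],[-np.sin(q[2]),np.cos(q[2])]])@(w[:,:2]-q[:2]).T).T.round(1)
print('dome top',inv(at('top',t([[380,227]]),14)),'scene',inv(at('scene',s([[213,295]]),14)))
print('lips', inv(at('top',t([[340,222],[425,234],[340,108],[450,122]]),26)), inv(at('scene',s([[165,270],[265,273],[137,387],[276,390]]),26)))
# pack
im=cv2.imread('pics/t.ppm');print('blue V',im[213:232,347:361,0].tolist())
u=lambda L:np.array([330-.4,200-.4])+(np.array(L)-[520,0])/4
print('foot corner z5', at('top',u([[570,42],[560,122],[632,136]]),5).round(1))
print('body top', at('top',u([[584,45],[642,53],[576,126],[633,136]]),27).round(1))
print('fin top', at('top',u([[604,48],[632,52],[595,114],[625,118]]),57).round(1))
# pointer
print('pointer px scene',s([[550,235]]))
E
```

```text
[ 5.85696917e+02  8.79141618e+01 -1.36392740e-01] -7.81472835168458 [-0.4 -0.4  0.5 -0.6  0.4  0.7 -0.5  0.2]
[ 5.85789469e+02  8.77070047e+01 -1.38372440e-01] -7.9281567900548 [ 1.   0.8 -0.7  0.4 -0.5 -0.8  0.3 -0.8]
[ 5.85720005e+02  8.78336034e+01 -1.37044117e-01] -7.8520494924565 [-0.4 -0.4  0.6 -0.6  0.4  0.7 -0.5  0.2  1.   0.7 -0.7  0.4 -0.5 -0.8
  0.3 -0.8]
dome top [[ -9.6 -79.4]] scene [[ -8.8 -80.2]]
lips [[ -11.5  -53. ]
 [ -12.1 -109.9]
 [  64.9  -42.5]
 [  65.1 -116.7]] [[ -15.2 -106.6]
 [ -15.5  -52.3]
 [  66.3 -116.6]
 [  65.   -43.9]]
blue V [[28, 30, 28, 48, 90, 186, 210, 187, 175, 161, 111, 46, 31, 53], [29, 27, 37, 94, 139, 199, 226, 224, 222, 219, 166, 66, 33, 84], [28, 28, 44, 118, 162, 202, 223, 222, 218, 220, 172, 69, 39, 91], [27, 28, 55, 122, 173, 209, 224, 221, 218, 217, 162, 55, 35, 83], [29, 28, 76, 133, 185, 216, 223, 220, 218, 215, 150, 40, 42, 87], [28, 29, 87, 140, 195, 223, 223, 220, 218, 209, 139, 31, 61, 89], [28, 27, 100, 145, 200, 226, 223, 221, 217, 205, 131, 28, 69, 83], [29, 28, 111, 152, 202, 226, 222, 220, 216, 196, 119, 29, 82, 86], [28, 3
[... 339 characters left out ...]
05, 230, 228, 222, 218, 200, 125, 29, 71, 82, 59], [28, 95, 159, 196, 210, 207, 208, 215, 184, 96, 29, 83, 87, 52], [28, 54, 109, 130, 139, 149, 154, 158, 119, 50, 33, 97, 91, 49], [29, 28, 37, 44, 71, 87, 74, 46, 29, 28, 37, 91, 83, 47], [31, 28, 27, 28, 31, 28, 28, 28, 28, 29, 45, 88, 77, 47], [71, 61, 50, 46, 35, 27, 30, 30, 27, 28, 63, 96, 77, 48]]
foot corner z5 [[ 555.  -251.7    5. ]
 [ 501.1 -243.     5. ]
 [ 491.4 -290.9    5. ]]
body top [[ 549.8 -256.8   27. ]
 [ 544.2 -295.    27. ]
 [ 496.2 -249.4   27. ]
 [ 489.3 -286.7   27. ]]
fin top [[ 543.6 -263.7   57. ]
 [ 540.8 -281.8   57. ]
 [ 500.8 -256.2   57. ]
 [ 498.1 -275.4   57. ]]
pointer px scene [[311.26666667 208.76666667]]
```

Pack is at about (521,-270) with yaw about -8°. Stand is at (585.7,87.8) with yaw -7.9°, which puts shoe_entry at about (520,16) and home at about (604,4.5). Moving over to the pack.

```bash
python3 -m crank '[[17,-36,0,0.02,45],[17,-36,0,0.02,45],[17,-36,0,0.02,45],[17,-36,0,0.02,45],[17,-36,0,0.02,45],[17,-36,0,0.02,45],[17,-36,0,0.01,45],[17,-36,0,0,45],[17,-36,0,0,45],[17,-36,0,0,45],[17,-36,0,0,45],[17,-36,0,0,45]]' 60
python3 -m crank '[[17,-36,0,0,45],[17,-36,0,0,45],[17,-36,0,0,45],[17,-36,0,0,45],[17,-36,0,0,45],[17,-36,0,0,45],[17,-36,-5,0,45],[17,-36,-10,0,45],[17,-36,-10,0,45],[17,-36,-10,0,45],[0,0,-20,0,45],[0,0,-20,0,45]]'
```

```text
clock: 1.2
eef_pos: [352.3, 95.8, 256.5]
eef_rot: [180.0, 0.0, 171.8]
ft_force: [1.2, 1.1, 0.5]
gripper_width: 45.3
clock: 2.2
eef_pos: [522.8, -264.7, 179.7]
eef_rot: [180.0, -0.0, 171.7]
ft_force: [0.5, 0.1, -0.0]
gripper_width: 45.3
```

```bash
python3 -m crank '[[-1,-3,-30,0,45],[-1,-2,-30,0,45],[0,0,-15,0,45],[0,0,0,0,45]]'
python3 - <<'E'
from h import *
a=snap('top','a',(310,170,400,260),5) if 0 else None
t=cams.get_image('top')[:,:,::-1];s=cams.get_image('scene')[:,:,::-1]
c=np.hstack([cv2.resize(t[190:260,310:390],None,fx=5,fy=5,interpolation=2),cv2.resize(s[170:240,120:200],None,fx=5,fy=5,interpolation=2)])
cv2.imwrite('pics/p1.png',c)
E
```

```text
clock: 2.53
eef_pos: [518.5, -266.3, 102.5]
eef_rot: [179.8, -0.3, 171.8]
ft_force: [-0.0, 0.0, -0.1]
gripper_width: 44.7
```

View pics/p1.png

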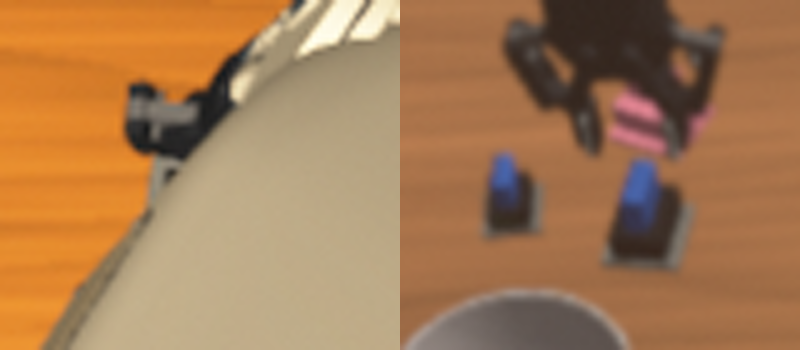

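Fingers straddle the pack in the scene view, with tips at (585,150) and (672,152) and the fin top at about (643,165). Checking these against the projection.

```bash
python3 - <<'E'
from h import *
print(at('scene',[[165.4,199.8]],77.5), at('scene',[[168.2,203],[167.5,216.0]],57), proj('scene',[[518.5,-266.3,77.5],[521,-270,57]]))
print('foot near corners',at('scene',[[120+205/5-.4,170+263/5-.4],[120+280/5-.4,170+268/5-.4],[120+292/5-.4,170+205/5-.4]],5))
print(readout.state()['eef_pos'])
E
```

```text
[[ 514.59269079 -275.39860294   77.5       ]] [[ 510.27398985 -269.5083839    57.        ]
 [ 566.36618904 -269.28962618   57.        ]] [[168.17522748 200.50244993]
 [167.90291623 205.44286773]]
foot near corners [[ 545.58908317 -300.4446852     5.        ]
 [ 554.2018334  -250.84260207    5.        ]
 [ 499.46821643 -244.49833469    5.        ]]
[ 520.1714601  -267.31335457  106.36162298]
```

```bash
python3 -m crank '[[1,-2,-15,0,45],[0,-1,-20,0,45],[0,0,-15,0,45],[0,0,0,0,45],[0,0,0,0,45]]'
python3 -m crank '[[0,0,0,0,0],[0,0,0,0,0],[0,0,0,0,0],[0,0,0,0,0],[0,0,0,0,0],[0,0,0,0,0]]' 60
```

```text
clock: 3.05
eef_pos: [521.6, -270.5, 57.4]
eef_rot: [-180.0, 0.0, 171.8]
ft_force: [0.4, -0.2, 0.4]
gripper_width: 45.4
clock: 3.55
eef_pos: [522.0, -270.9, 58.0]
eef_rot: [-179.9, 0.2, 171.8]
ft_force: [-0.4, 0.2, 7.1]
gripper_width: 15.1
```

```bash
python3 -m crank '[[0,0,10,0,0],[0,0,20,0,0],[0,5,15,0,0],[0,25,0,0,0],[0,30,0,0,0],[0,30,0,0,0],[0,30,0,0,0],[0,30,0,0,0],[0,30,0,0.005,0],[0,30,0,0,0],[0,30,0,0,0],[-3,30,0,0,0]]'
python3 -m crank '[[-2,10,0,0,0],[0,5,0,0,0],[0,0,-10,0,0],[0,0,0,0,0]]'
python3 - <<'E'
from h import *
t=cams.get_image('top')[:,:,::-1];s=cams.get_image('scene')[:,:,::-1]
c=np.hstack([cv2.resize(t[150:250,190:270],None,fx=5,fy=5,interpolation=2),cv2.resize(s[150:250,225:305],None,fx=5,fy=5,interpolation=2)])
cv2.imwrite('pics/p2.png',c);print(readout.state()['eef_pos'],readout.state()['ft_force'])
E
```

```text
clock: 4.55
eef_pos: [518.4, 1.0, 102.2]
eef_rot: [180.0, 0.1, 172.1]
ft_force: [0.8, 0.7, -2.2]
gripper_width: 14.6
clock: 4.88
eef_pos: [515.8, 14.1, 90.0]
eef_rot: [-180.0, -0.1, 172.1]
ft_force: [-0.7, 0.1, -2.4]
gripper_width: 15.1
[516.02979357  13.57512127  90.69251246] [-0.10060751 -0.86385843 -1.55675361]
```

View pics/p2.png

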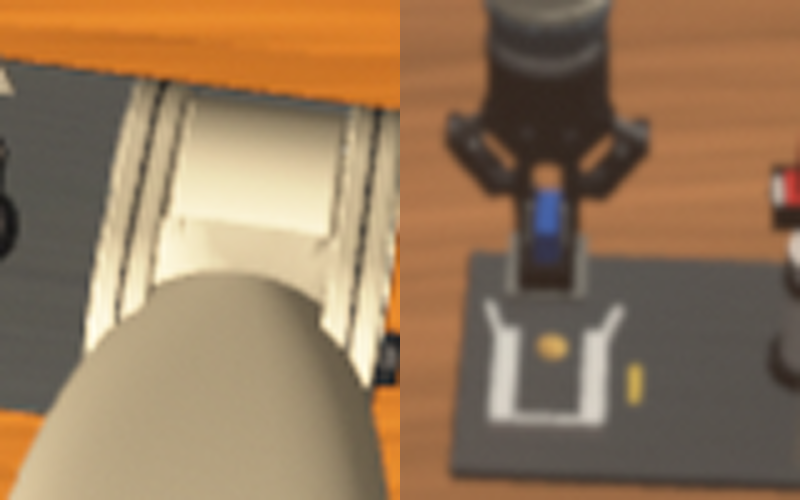

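Scene view: the pack is held upright, its foot's near edge running from (507,293) to (582,293), in line with the dome at (552,347). Computing the lateral error.

```bash
python3 - <<'E'
from h import *
q=[585.72,87.83,-.1370]
R=np.array([[np.cos(q[2]),np.sin(q[2])],[-np.sin(q[2]),np.cos(q[2])]])
inv=lambda w:((w[:,:2]-q[:2])@R.T).round(1)
p=lambda L:np.c_[225+(np.array(L)[:,0]-400)/5-.4,150+np.array(L)[:,1]/5-.4]
print('foot near edge',inv(at('scene',p([[507,293],[582,293]]),34)))
print('dome',inv(at('scene',p([[552,347]]),14)))
print('mouth lips',inv(at('scene',p([[518,325],[582,325]]),26)))
print('fin top',inv(at('scene',p([[533,190],[562,190]]),90)))
print('tcp',inv(np.array([[516,13.8]])))
E
```

```text
foot near edge [[ -35.8 -111.4]
 [ -38.1  -62.2]]
dome [[ -7.8 -80.5]]
mouth lips [[ -15.4 -103.1]
 [ -17.3  -61.4]]
fin top [[-76.3 -96.1]
 [-77.2 -77.3]]
tcp [[-59.  -82.9]]
```

```bash
python3 -m crank '[[0.5,3.5,-7,0,0],[0,0,-8,0,0],[0,0,-3,0,0],[0,0,0,0,0],[0,0,0,0,0]]'
python3 -m crank '[[0,0,-1.5,0,0],[0,0,0,0,0],[0,0,0,0,0]]'
```

```text
clock: 5.4
eef_pos: [516.5, 18.0, 72.8]
eef_rot: [-180.0, -0.1, 172.1]
ft_force: [-0.7, -0.2, -2.1]
gripper_width: 14.7
clock: 5.65
eef_pos: [516.8, 18.1, 71.9]
eef_rot: [-180.0, 0.0, 172.1]
ft_force: [0.1, 0.1, -2.9]
gripper_width: 14.9
```

```bash
python3 -m crank '[[0,0,-1.5,0,0],[0,0,0,0,0],[0,0,0,0,0]]'
python3 -m crank '[[0,0,-1,0,0],[0,0,0,0,0],[0,0,0,0,0]]'
```

```text
clock: 5.9
eef_pos: [516.7, 18.2, 70.3]
eef_rot: [180.0, 0.0, 172.1]
ft_force: [0.6, 0.8, -2.0]
gripper_width: 15.1
clock: 6.15
eef_pos: [516.7, 18.2, 70.0]
eef_rot: [-180.0, 0.0, 172.1]
ft_force: [-3.1, 0.7, 6.1]
gripper_width: 14.9
```

```bash
python3 -m crank '[[3,-0.4,0.5,0,0],[4,-0.55,0,0,0],[4,-0.55,0,0,0],[4,-0.55,0,0,0],[0,0,0,0,0]]'
python3 -m crank '[[4,-0.55,0,0,0],[4,-0.55,0,0,0],[4,-0.55,0,0,0],[4,-0.55,0,0,0],[0,0,0,0,0]]'
```

```text
clock: 6.57
eef_pos: [532.4, 16.0, 70.0]
eef_rot: [180.0, 0.0, 172.1]
ft_force: [-2.7, 0.5, 5.8]
gripper_width: 15.2
clock: 6.98
eef_pos: [548.4, 13.8, 70.0]
eef_rot: [180.0, 0.0, 172.1]
ft_force: [-2.0, -0.0, 4.8]
gripper_width: 15.0
```

```bash
python3 -m crank '[[4,-0.55,0,0,0],[4,-0.55,0,0,0],[4,-0.55,0,0,0],[4,-0.55,0,0,0],[0,0,0,0,0]]'
python3 -m crank '[[4,-0.55,0,0,0],[4,-0.55,0,0,0],[4,-0.55,0,0,0],[4,-0.55,0,0,0],[0,0,0,0,0]]'
```

```text
clock: 7.4
eef_pos: [564.2, 11.7, 70.0]
eef_rot: [180.0, 0.0, 172.1]
ft_force: [-2.3, -0.4, 5.2]
gripper_width: 15.1
clock: 7.82
eef_pos: [580.1, 9.5, 70.0]
eef_rot: [180.0, 0.0, 172.1]
ft_force: [-2.1, 0.9, 6.3]
gripper_width: 14.9
```

```bash
python3 -m crank '[[4,-0.55,0,0,0],[4,-0.55,0,0,0],[4,-0.55,0,0,0],[4,-0.55,0,0,0],[2,-0.27,0,0,0],[0,0,0,0,0]]'
python3 -m crank '[[2,-0.27,0,0,0],[2,-0.27,0,0,0],[0,0,0,0,0]]'
```

```text
clock: 8.32
eef_pos: [598.1, 7.0, 70.1]
eef_rot: [180.0, 0.0, 172.1]
ft_force: [-2.7, -0.1, 5.8]
gripper_width: 14.5
clock: 8.57
eef_pos: [602.1, 6.4, 70.0]
eef_rot: [180.0, 0.0, 172.1]
ft_force: [-2.8, 0.5, 5.3]
gripper_width: 14.4
```

```bash
python3 -m crank '[[1,-0.14,0,0,0],[1,-0.14,0,0,0],[0,0,0,0,0]]'
```

```text
clock: 8.82
eef_pos: [603.4, 6.3, 70.0]
eef_rot: [-180.0, -0.0, 172.1]
ft_force: [-5.4, 1.5, 7.7]
gripper_width: 14.9
```

```bash
python3 -m crank '[[1,-0.14,0,0,0],[0,0,0,0,0],[0,0,0,0,0]]'
python3 -m crank '[[1,-0.14,0,0,0],[0,0,0,0,0],[0,0,0,0,0]]'
```

```text
clock: 9.07
eef_pos: [604.3, 6.1, 70.0]
eef_rot: [-180.0, -0.0, 172.1]
ft_force: [-5.3, 0.9, 7.1]
gripper_width: 15.1
clock: 9.32
eef_pos: [605.3, 6.0, 70.0]
eef_rot: [-180.0, -0.0, 172.1]
ft_force: [-6.4, 1.1, 7.1]
gripper_width: 14.8
```

```bash
python3 -m crank '[[1,-0.14,0,0,0],[0,0,0,0,0],[0,0,0,0,0]]'
python3 -m crank '[[1,-0.14,0,0,0],[0,0,0,0,0],[0,0,0,0,0]]'
```

```text
clock: 9.57
eef_pos: [605.8, 5.9, 70.1]
eef_rot: [-180.0, -0.1, 172.1]
ft_force: [-8.6, 0.1, 9.1]
gripper_width: 14.8
clock: 9.82
eef_pos: [606.0, 5.9, 70.1]
eef_rot: [-180.0, -0.2, 172.1]
ft_force: [-11.7, 0.0, 13.3]
gripper_width: 15.2
```

```bash
python3 - <<'E'
from h import *
snap('scene','p3.png',(225,150,305,250),6)
E
```

```text
(no output)
```

View pics/p3.png

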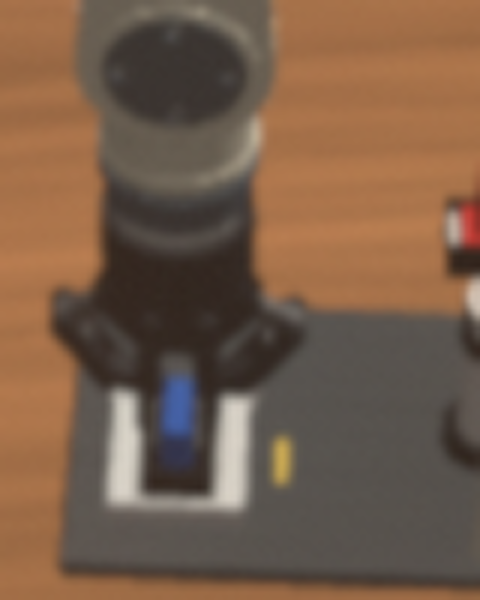

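The pack's front is against the end wall (black body front at about (177,493)), and the force rises sharply there, so that is the end stop. Releasing and rising.

```bash
python3 -m crank '[[-1,0.14,0,0,0],[0,0,0,0,45],[0,0,0,0,45],[0,0,0,0,45],[0,0,0,0,45],[0,0,0,0,45],[0,0,20,0,45],[0,0,40,0,45],[0,0,40,0,45],[0,0,40,0,45]]'
python3 -m crank '[[0,0,40,0,60],[0,0,30,0,60],[-20,20,0,0,60],[-30,25,0,0,60],[-30,25,0,0,60],[-30,25,0,0,60],[-30,25,0,0,60],[0,0,0,0,60]]'
python3 - <<'E'
from h import *
t=cams.get_image('top')[:,:,::-1];s=cams.get_image('scene')[:,:,::-1]
cv2.imwrite('pics/t2.ppm',t);cv2.imwrite('pics/s2.ppm',s)
c=np.hstack([cv2.resize(t[140:250,150:280],None,fx=3,fy=3,interpolation=2),cv2.resize(s[160:270,220:350],None,fx=3,fy=3,interpolation=2)])
cv2.imwrite('pics/p4.png',c)
E
```

```text
clock: 10.7
eef_pos: [606.3, 5.8, 211.2]
eef_rot: [-180.0, -0.1, 172.1]
ft_force: [1.9, 0.9, -0.8]
gripper_width: 44.9
clock: 11.37
eef_pos: [462.1, 128.8, 280.7]
eef_rot: [179.9, -0.0, 172.3]
ft_force: [1.4, 0.5, 0.6]
gripper_width: 59.8
```

View pics/p4.png

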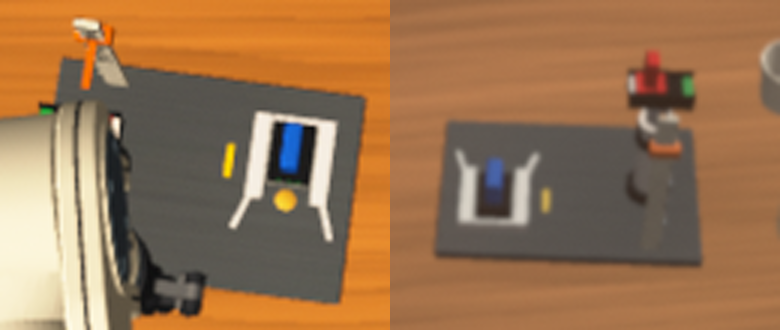

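The dome is fully visible behind the pack (285,199 in the left panel), so the catch is up and the pack sits in the shoe. The leg and pointer are unobstructed in the scene view. Next an enlarged view of them with model points overlaid, to get heights.

```bash
python3 - <<'E'
from h import *
q=[585.72,87.83,-.1370]
def W(P):
    P=np.atleast_2d(np.array(P,float));c,d=np.cos(q[2]),np.sin(q[2]);return np.c_[q[0]+c*P[:,0]-d*P[:,1],q[1]+d*P[:,0]+c*P[:,1],P[:,2]]
t=cv2.imread('pics/t.ppm');s=cv2.imread('pics/s2.ppm')
b=cv2.inRange(cv2.cvtColor(cv2.imread('pics/t2.ppm'),cv2.COLOR_BGR2HSV),(105,150,190),(130,255,255));y,x=np.nonzero(b)
w=at('top',[[x.mean(),y.mean()]],69)[0];R=W([[1,0,0]])[0,:2]-q[:2];print('fin stand',(w[:2]-q[:2])@R,(w[:2]-q[:2])@np.array([-R[1],R[0]]))
f=10
S=cv2.resize(s[172:232,292:330],None,fx=f,fy=f,interpolation=2);T=cv2.resize(t[145:205,158:198],None,fx=f,fy=f,interpolation=2)
def mk(I,n,o,P,col):
    for u in proj(n,W(P)): cv2.circle(I,tuple(((u-o+.5)*f).astype(int).tolist()),3,col,-1)
for I,n,o in((S,'scene',(292,172)),(T,'top',(158,145))):
    mk(I,n,o,[[81,75,210],[81,95,210],[75,75,210],[75,95,210]],(255,0,255))
    mk(I,n,o,[[0,85,105],[20,85,105],[0,65,105],[0,105,105]],(255,255,0))
    mk(I,n,o,[[36,85,150],[36,85,165],[36,85,180]],(0,255,0))
cv2.imwrite('pics/p5.png',np.hstack([S,T]))
np.set_printoptions(linewidth=250)
print(s[172:216,308:324].astype(int)[:, :,2]-s[172:216,308:324].astype(int)[:,:,0])
E
```

```text
fin stand 1.6786395133247167 -236.4397838805202
[[ 93  94  94  93  93  93  93  92  92  93  93  93  93  92  92  92]
 [ 92  92  92  92  92  92  93  91  92  92  93  92  92  92  92  93]
 [ 93  93  94  94  93  94  93  94  94  94  94  94  95  95  94  95]
 [ 98  98  97  96  96  96  97  95  96  96  96  96  96  96  96  96]
 [111 107 101  98  97  97  96  97  96  97  97  97  96  97  97  97]
 [130 120 105 100  98  97  97  98  97  98  97  97  98  97  97  96]
 [143 131 110  99  97  97  96  96  96  96  97  97  96  96  96  97]
 [148 140 114  99  96  97  96  96  96  97  97  96  96  97  97  97]
 [145 141 115 100  98  96  97  97  97  97  96  97  97  97  97  97]
 [124 125 107  97  96  96  97  97  97  97  98  98  97  98  97  98]
 [ 91  94  90  86  87  90  92  92  93  93  92  92  93  94  95  96]
 [ 71  76  77  69  65  70  74  73  74  73  73  74  76  86  94  96]
 [ 71  86  95  75  50  42  40  42  42  41  39  40  54  78  95  99]
 [ 77 105 119  94  52  28  25  23  24  20  16  17  43  82  99 103]
 [ 81 116 129  99  53  27  23  22  21  14   7   8  37  83 100 102]
 [ 84 122 132 102  55  27  22  21  19  11   4  
[... 1196 characters left out ...]
  12  11  12  31  73  90  92]
 [ 38  23  22  21  21  21  27  37  28  16  12  13  29  69  89  93]
 [ 66  44  38  35  36  36  49  74  63  31  14  12  27  65  88  94]
 [106  93  85  81  81  83  92 110  96  47  16  11  26  63  86  93]
 [124 123 120 117 118 119 123 129 107  53  17  12  23  58  85  93]
 [105 109 109 109 112 113 114 113  91  43  16  13  21  53  83  92]
 [ 72  74  76  77  78  79  79  77  60  28  13  12  21  52  81  91]
 [ 45  49  50  51  51  50  51  50  39  21  13  12  20  50  80  91]
 [ 28  30  32  31  32  31  29  28  23  14  12  11  18  45  79  89]
 [ 20  21  22  22  22  21  16  14  13  12  11  11  16  41  75  87]
 [ 19  19  19  19  19  17  13  10  11  10  11  11  15  37  71  84]]
```

View pics/p5.png

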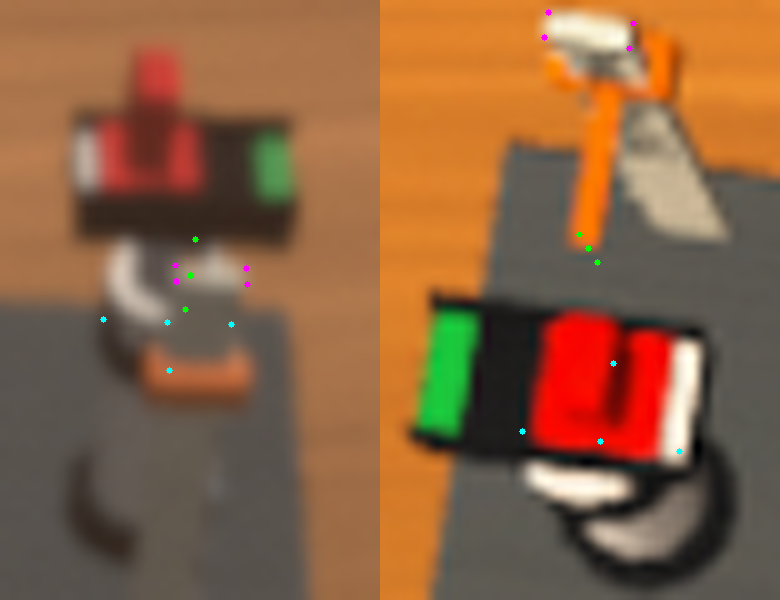

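Scene (left panel, 10x): fin top is about (137–180, 50–95), head top-face corners are about (78,112), (293,124), (297,205), (78,192), and the orange carrier spans rows 345–405. Top (right panel): pointer tip is at about (583,246). Fitting heights from these.

```bash
cat >> h.py <<'E'
q=[585.72,87.83,-.1370]
def W(P):
    P=np.atleast_2d(np.array(P,float));c,d=np.cos(q[2]),np.sin(q[2]);return np.c_[q[0]+c*P[:,0]-d*P[:,1],q[1]+d*P[:,0]+c*P[:,1],P[:,2]]
S=lambda L:np.array(L,float)/10+[291.5,171.5]
T=lambda L:(np.array(L,float)-[380,0])/10+[157.5,144.5]
E
python3 - <<'E'
from h import *
from scipy.optimize import least_squares
so=S([[78,112],[293,124],[297,205],[78,192],[80,235],[293,240]])
to=T([[433,292],[712,332]])
def f(p):
    z,y,x=p
    P=lambda a,b,h:[a*18+x,85+y+b*33,z+h]
    m=proj('scene',W([P(-1,-1,52),P(-1,1,52),P(1,1,52),P(1,-1,52),P(1,-1,36),P(1,1,36)]))-so
    n=proj('top',W([P(1,1,52),P(1,-1,52)]))-to
    return np.r_[m.ravel(),n.ravel()]
o=least_squares(f,[118,0,0]);print('z0,y,x off',o.x,o.fun.round(1))
print('collar px for z0=115..130', [(z,(proj('scene',W([[0,85-19,z],[0,85+19,z]]))-[291.5,171.5]).round(1).tolist()) for z in(110,120,130)])
for z in (210,212,214,220): 
    w=at('scene',S([[158,72]]),z)[0]; a=q[2]; d=w[:2]-q[:2]; print('fin top centre at z',z,[d@[np.cos(a),np.sin(a)],d@[-np.sin(a),np.cos(a)]])
print('post foot/top rows', proj('scene',W([[81,85,210],[81,85,12]])))
print('carrier', [(z,proj('scene',W([[84,85,z]]))[0].round(1).tolist()) for z in (140,150,160,170,180)])
print('tip top px', T([[583,246]]),[(z,proj('top',W([[36,85,z]]))[0].round(1).tolist()) for z in (140,150,160,170,180)])
E
```

```text
z0,y,x off [125.4462568   -0.63426436  -0.27892003] [-0.3 -0.1  0.1 -0.5  0.4 -0.  -0.   0.5 -0.6 -0.1  0.2  0.2  0.1  0.2
 -0.2 -0.2]
collar px for z0=115..130 [(110, [[10.8, 30.9], [23.0, 31.3]]), (120, [[11.0, 28.7], [23.4, 29.1]]), (130, [[11.3, 26.5], [23.7, 26.9]])]
fin top centre at z 210 [np.float64(-2.873016864879029), np.float64(72.92386638541902)]
fin top centre at z 212 [np.float64(-0.8121159087615675), np.float64(72.67270288907332)]
fin top centre at z 214 [np.float64(1.248785047356007), np.float64(72.42153939272762)]
fin top centre at z 220 [np.float64(7.43148791570851), np.float64(71.66804890369049)]
post foot/top rows [[312.70652227 199.7803456 ]
 [306.50918032 242.81629973]]
carrier [(140, [310.4, 216.9]), (150, [310.7, 214.6]), (160, [311.1, 212.4]), (170, [311.4, 210.1]), (180, [311.7, 207.7])]
tip top px [[177.8 169.1]] [(140, [179.9, 171.7]), (150, [179.3, 170.8]), (160, [178.7, 169.8]), (170, [178.1, 168.9]), (180, [177.5, 168.0])]
```

Cameras give a lowered line z0 of about 123–125, a pointer at about 168–170 and the lever fin at stand (0,73), i.e. world (596,160). Approaching above the fin.

```bash
python3 -m crank '[[33,8,0,0,28],[33,8,0,0,28],[33,8,0,0,28],[34,7,0,0,28],[0,0,0,0,28],[0,0,-20,0,28],[0,0,0,0,28]]'
python3 - <<'E'
from h import *
print(r.nose_length, readout.state()['eef_pos'])
t=cams.get_image('top')[:,:,::-1];s=cams.get_image('scene')[:,:,::-1]
cv2.imwrite('pics/s3.ppm',s)
cv2.imwrite('pics/p6.png',cv2.resize(s[142:232,280:340],None,fx=6,fy=6,interpolation=2))
E
```

```text
clock: 12.05
eef_pos: [600.2, 155.9, 255.6]
eef_rot: [-179.9, -0.3, 172.0]
ft_force: [-0.3, 1.0, -0.6]
gripper_width: 28.3
25.0 [600.23660175 155.88118912 255.62713062]
```

View pics/p6.png

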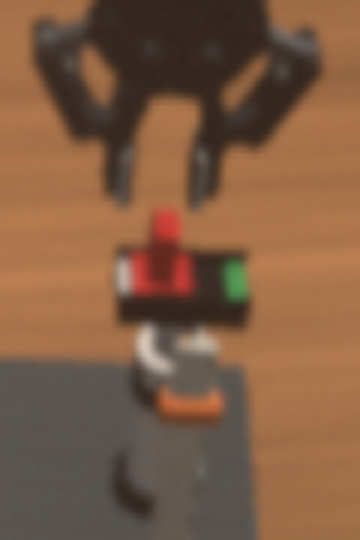

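Fingers (122 and 202) straddle the fin (165). Settling and reading the pose.

```bash
python3 -m crank '[[0,0,0,0,28],[0,0,0,0,28]]'
```

```text
clock: 12.32
eef_pos: [599.9, 156.5, 260.9]
eef_rot: [180.0, 0.1, 172.1]
ft_force: [0.5, 0.9, 0.9]
gripper_width: 27.9
```

```bash
python3 -m crank '[[-4,3.5,0,0,28],[0,0,-15,0,28],[0,0,-15,0,28],[0,0,-10,0,28],[0,0,0,0,28],[0,0,0,0,28]]'
python3 -m crank '[[0,0,-3,0,28],[0,0,0,0,28],[0,0,0,0,28]]'
```

```text
clock: 12.82
eef_pos: [595.4, 160.4, 220.0]
eef_rot: [-180.0, -0.0, 172.1]
ft_force: [-0.2, 0.1, -0.0]
gripper_width: 28.1
clock: 13.07
eef_pos: [595.9, 160.3, 217.3]
eef_rot: [180.0, 0.0, 172.1]
ft_force: [-0.1, -0.6, 0.4]
gripper_width: 28.2
```

```bash
python3 -m crank '[[0,0,-2,0,28],[0,0,0,0,28],[0,0,0,0,28]]'
```

```text
clock: 13.32
eef_pos: [595.7, 160.3, 214.8]
eef_rot: [-180.0, -0.0, 172.1]
ft_force: [0.6, -0.5, -0.1]
gripper_width: 28.1
```

```bash
python3 -m crank '[[0,0,0,0,0],[0,0,0,0,0],[0,0,0,0,0],[0,0,0,0,0],[0,0,0,0,0]]' 60
python3 -m crank '[[0,0,0,0,0],[0,0,5,0,0],[0,0,5,0,0],[0,0,0,0,0],[0,0,0,0,0]]'
```

```text
clock: 13.73
eef_pos: [595.9, 161.7, 215.2]
eef_rot: [179.8, 0.0, 172.2]
ft_force: [0.2, 8.1, 1.1]
gripper_width: 13.1
clock: 14.15
eef_pos: [595.9, 161.8, 224.9]
eef_rot: [179.8, 0.0, 172.2]
ft_force: [1.6, 8.2, -3.3]
gripper_width: 13.0
```

```bash
python3 -m crank '[[0.2,1.3,8,0,0],[0,0,10,0,0],[0,0,10,0,0],[0,0,7,0,0],[0,0,0,0,0],[0,0,0,0,0]]'
python3 - <<'E'
from h import *
s=cams.get_image('scene')[:,:,::-1];t=cams.get_image('top')[:,:,::-1]
cv2.imwrite('pics/s4.ppm',s);cv2.imwrite('pics/t4.ppm',t)
a=cv2.resize(s[172:232,292:330],None,fx=10,fy=10,interpolation=2);b=cv2.resize(cv2.imread('pics/s2.ppm')[172:232,292:330],None,fx=10,fy=10,interpolation=2)
cv2.imwrite('pics/p7.png',np.hstack([a,b]));print(readout.state()['eef_pos'])
E
```

```text
clock: 14.65
eef_pos: [595.9, 161.9, 260.5]
eef_rot: [179.9, 0.1, 172.1]
ft_force: [0.7, 5.3, -2.3]
gripper_width: 12.7
[595.90982289 161.91215223 259.80130321]
```

View pics/p7.png

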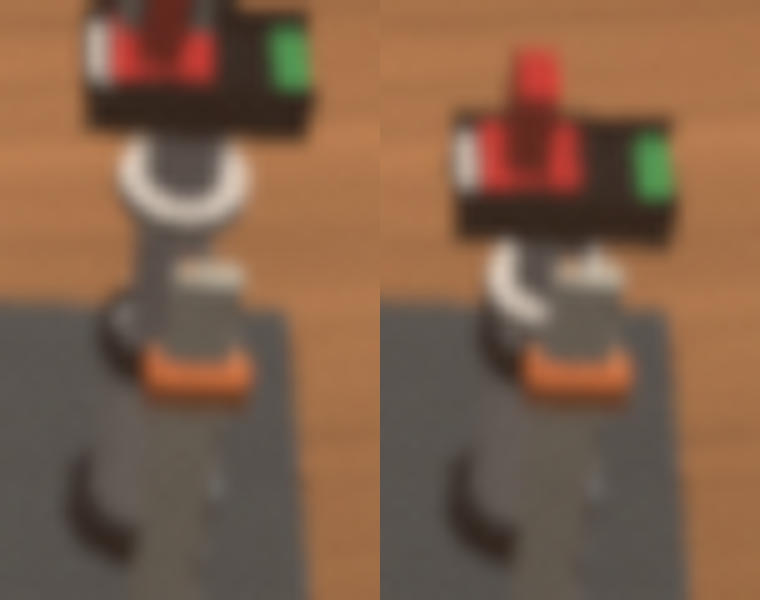

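Left is raised about 45 mm, right is lowered. The white collar ring is now fully visible at (185,185), with the post top at (210,270) and the orange carrier at rows 345–405. I'll measure heights from edge profiles relative to the known post top.

```bash
python3 - <<'E'
from h import *
np.set_printoptions(linewidth=220)
t=cv2.imread('pics/t.ppm').astype(int);s=cv2.imread('pics/s4.ppm').astype(int)
print('top R-B rows145-172, cols 172-190');
d=t[145:172,172:190];print((d[...,2]-d[...,0]))
print('scene R rows 196-216 cols 304-320');print(s[196:216,304:320,2]);print('scene R-B');print(s[204:216,304:320,2]-s[204:216,304:320,0])
print('collar col 309-311 R, rows 183-198',s[183:198,309:312,2].T)
print('head front col 303,313 R rows 176-192',s[176:192,[303,317],2].T)
for z in(160,165,170,175): print(z,'collar front low/top edge, rod front, head bottom',proj('scene',W([[19,85,z-5],[19,85,z+5],[12,85,z+5],[18,60,z+36],[18,110,z+36]]))[:,1].round(2))
print('post top scene',proj('scene',W([[81,75,210],[81,95,210],[75,75,210],[75,95,210]])).round(2).tolist(),'top',proj('top',W([[81,75,210],[81,95,210],[75,75,210],[75,95,210]])).round(2).tolist())
E
```

```text
top R-B rows145-172, cols 172-190
[[182 182 178 168 168 172 181 180 180 180 179 182 180 180 181 180 179 178]
 [179 178 136  83  76  74  98 118 123 132 150 166 177 176 179 179 178 177]
 [183 176 105  35  32  28  39  53  57  65  84 124 170 171 181 181 183 183]
 [185 175 116  52  49  46  40  34  32  24  39  81 186 221 214 187 184 183]
 [182 183 159  89  46  40  43  47  44  34  37  64 184 250 244 195 176 184]
 [179 178 176 146  87  42  38  30  34  33  42  39 120 247 245 184 166 179]
 [177 175 209 251 155  46  38  28  27  39  50  49  99 242 246 160 169 178]
 [183 181 207 249 194 119 106  68  61  53  56  70 106 247 245 151 181 183]
 [185 184 188 205 231 220 184 179 193 170 132 131 139 247 240 150 186 185]
 [180 180 177 180 185 166 135 206 250 244 182 163 176 201 211 147 184 183]
 [175 174 176 175 175 163 133 184 251 235  97  61  61  67  81 123 176 175]
 [174 174 174 174 174 175 174 203 251 218  71  32  41  46  41  75 153 171]
 [172 172 173 173 172 173 197 247 250 205  42  39  44  50  48  44 109 169]
 [157 162 174 174 172 172 203 249 250 178  36  38  41  44  47  42  75 152]
 [ 82  95 118 12
[... 3373 characters left out ...]
]
head front col 303,313 R rows 176-192 [[185 191 189 161 104  63  53  52  73 121 166 184 183 173 161 156]
 [ 57  57  58  57  56  54  53  52  58  89 142 174 183 185 181 174]]
160 collar front low/top edge, rod front, head bottom [197.13 194.82 193.12 186.97 187.55]
165 collar front low/top edge, rod front, head bottom [195.98 193.66 191.96 185.76 186.35]
170 collar front low/top edge, rod front, head bottom [194.82 192.49 190.79 184.55 185.14]
175 collar front low/top edge, rod front, head bottom [193.66 191.31 189.61 183.33 183.93]
post top scene [[309.14, 199.66], [316.27, 199.9], [309.06, 198.1], [316.16, 198.34]] top [[182.88, 146.82], [174.37, 145.73], [182.47, 149.3], [173.96, 148.21]]
```

Edge profiles put the line at about 168 mm, and the pointer at 168–170 from the scene view and 166–168 from the top view. That agrees within tolerance, so I hold here and slide the lever along stand +y.

```bash
python3 -m crank '[[0,0,0.5,0,0],[0,0,0,0,0],[0,0,0,0,0],[0,0,0,0,0]]'
python3 -m crank '[[0.3,2,0,0,0],[0.4,3,0,0,0],[0.4,3,0,0,0],[0.4,3,0,0,0],[0.4,3,0,0,0],[0.4,3,0,0,0],[0,0,0,0,0],[0,0,0,0,0]]'
```

```text
clock: 15.08
eef_pos: [595.9, 161.9, 260.0]
eef_rot: [180.0, -0.0, 172.1]
ft_force: [1.2, 5.8, -2.8]
gripper_width: 12.3
clock: 15.75
eef_pos: [598.3, 179.1, 260.2]
eef_rot: [180.0, 0.0, 172.1]
ft_force: [0.7, -1.9, -3.8]
gripper_width: 12.9
```

```bash
python3 -m crank '[[0.4,3,0,0,0],[0.3,2,0,0,0],[0.1,1,0,0,0],[0,0,0,0,0],[0,0,0,0,0]]'
python3 -m crank '[[0.1,1,0,0,0],[0.1,1,0,0,0],[0,0,0,0,0],[0,0,0,0,0]]'
```

```text
clock: 16.17
eef_pos: [599.1, 184.8, 260.3]
eef_rot: [180.0, 0.0, 172.1]
ft_force: [0.8, -1.9, -5.2]
gripper_width: 13.1
clock: 16.5
eef_pos: [599.2, 186.0, 260.3]
eef_rot: [-179.9, 0.0, 172.1]
ft_force: [1.7, -6.4, -2.9]
gripper_width: 12.7
```

```bash
python3 -m crank '[[0.1,1,0,0,0],[0,0,0,0,0],[0,0,0,0,0],[0,0,0,0,0]]'
python3 - <<'E'
from h import *
s=cams.get_image('scene')[:,:,::-1]
print('collar R rows183-198',s[183:198,309:312,2].T.tolist());print('head',s[176:192,[303,317],2].T.tolist(), readout.state()['eef_pos'])
f=np.hstack([cv2.resize(s[170:230,235:345],None,fx=7,fy=7,interpolation=2)]);cv2.imwrite('pics/p8.png',f)
E
```

```text
clock: 16.83
eef_pos: [599.3, 186.2, 260.3]
eef_rot: [-179.8, 0.0, 172.0]
ft_force: [0.7, -10.8, -3.3]
gripper_width: 12.7
collar R rows183-198 [[51, 55, 64, 79, 87, 90, 90, 100, 137, 178, 173, 127, 94, 93, 101], [53, 54, 63, 78, 87, 89, 90, 96, 127, 173, 179, 135, 99, 98, 116], [53, 53, 62, 78, 88, 90, 90, 97, 129, 174, 181, 138, 101, 99, 121]]
head [[211, 212, 205, 175, 120, 70, 54, 54, 69, 115, 160, 183, 184, 174, 162, 156], [101, 106, 122, 136, 120, 78, 54, 53, 56, 85, 139, 174, 183, 183, 180, 173]] [599.239528   186.18431249 260.32436121]
```

View pics/p8.png

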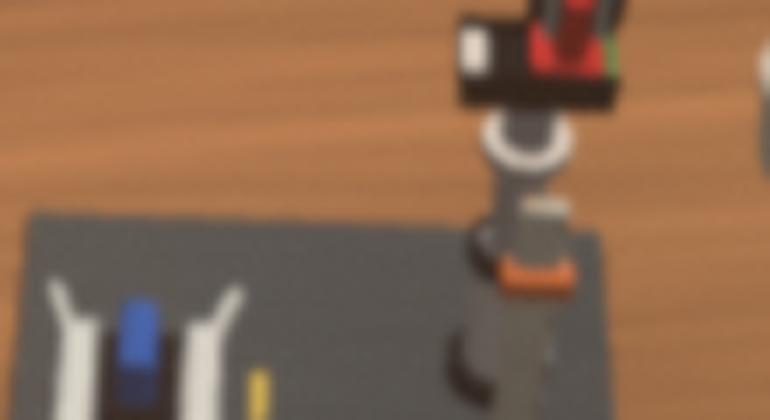

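```bash
python3 -m crank '[[0,0,0,0,0],[0,0,0,0,0],[0,0,0,0,0]]'; python3 -c "
from station import r
print(r.finish_job())"
```

```text
clock: 17.13
eef_pos: [599.2, 186.2, 260.3]
eef_rot: [-179.8, 0.0, 172.0]
ft_force: [-0.3, -10.8, -2.3]
gripper_width: 13.1
the job is handed in; nothing more can be done
None
```

The job is handed in at 17.1 s of the 56 s allowed; no verdict was reported. All three stages went through without force or motion problems.

- **Pack:** I slid it along the shoe until it met the end stop (force rose to about 12 N), then backed off 1 mm and let go. A picture taken afterwards showed the brass dome clear and up behind the foot. My one numeric check of the pack's position was useless because the blue mask picked up other pixels. So "home" rests on the end-stop contact and the pictures.
- **Leg:** I gripped it by the lever and raised it about 45 mm. Edge measurements put the line at about z = 168 mm. The pointer came out at 168–170 mm from the scene camera and 166–168 mm from the top camera. The two views differ by about 2–3 mm, inside the 5 mm tolerance but not exact.
- **Lever:** I slid it about 24.5 mm to its stop, ending with 10.8 N against it. The leg's height did not change in the last picture. The arm is still gripping the fin, at a finger opening of 13 mm and carrying the leg's weight.
- **Pointer and bystanders:** The pointer looked unmoved in the scene pictures, and the arm's path kept clear of the bowl, jar and cup. I did not measure the bystanders' positions at the end.

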